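# Clamp a bottle with a fold-out crank

### The job

Clamp the reagent bottle that stands loose in the bench clamp: swing the folding crank handle up, crank clockwise until the jaw holds the bottle snugly against the end stop (a firm 15 to 20 N, never more than 40 N, or the bottle may crack), then fold the handle fully flat again, leaving the jaw tight. Work the jaw only through the crank: do not touch the bottle or the jaw with the gripper, and leave the other things where they are.

Things in the scene. Friction and masses are not known exactly. Their poses are not given: they have to be found in the camera images.
- clamp: fixed bench clamp: base plate 130 x 340 x 8 mm, grey gear box 90 x 100 mm with its top 68 mm above the bench, two guide rods, a jaw, and a V block as end stop, pinned anywhere from 175 to 205 mm from the crank axis, so where the bottle seats must be felt. Origin on the bench, straight under the vertical crank axis (middle of the gear box); y runs along the clamp from gear box to end stop, z up
- crank (a joint): angle of the crank, rad, 0 to 8; grows when cranked clockwise seen from above, driving the jaw out by 12 mm per rad. At 0 the arm points along the clamp's +x. A friction brake holds it where it is left: cranking at the handle (50 mm from the axis) takes about 7 N free, and 2.4 N more per 10 N of clamping force: 10.5 to 12 N is 15 to 20 N of clamping, 16.5 N is 40 N
- fold_handle (a joint): folding of the handle, rad: 0 lies flat on the crank arm, its free end inward, 14 mm past the crank axis; 1.571 stands straight up (stop). A little friction (about 0.04 N m) keeps it where it is left
- crank_axis (a point): point on the vertical crank axis, 109 mm above the bench, at the height of the handle's hinge. The crank arm below it is 14 mm wide, its top 98 mm above the bench, and ends in a 32 mm wide fork at the hinge; a 40 mm wide flange on the gear box under it is 74 mm high
- handle_hinge (a point): hinge of the handle, 50 mm from the crank axis, 109 mm above the bench; the hinge line is level and square to the crank arm. The cranking force is felt in full only while turning; at rest the brake hides part of it (after slow small steps some 4 to 6 N remain when free, about 3 N more when the bottle is snug)
- handle_end (a point): middle of the handle's free end, 64 mm from the hinge. The handle's black grip sleeve is 18 mm in diameter, from 10 to 60 mm from the hinge, and spins freely on its spindle
- bottle: small brown reagent bottle with a screw cap, 56 mm in diameter, 105 mm high, 0.14 kg, standing loose on the base plate between jaw and end stop; origin at the centre of its underside, z up. To be clamped, not touched by the gripper
- jaw_pad: rubber-faced pad of the jaw, 90 mm wide, 23 to 67 mm above the bench. Its origin is level with the bench, under the crank axis when fully open (crank 0), and moves with the jaw; its face is 80 mm from that origin along the clamp's y. The bottle first slides, which is hardly felt; once it is seated the clamping force grows by about 10 N per 0.1 rad of crank
- tape_roll: roll of masking tape lying flat, 104 mm across, 25 mm high; bystander, origin at the centre of its underside
- dish: petri dish, 71 mm across, 15 mm high; bystander, origin at the centre of its underside
- beaker: small clear beaker, 57 mm across, 70 mm high; bystander, origin at the centre of its underside
Things that resemble listed ones, but are neither listed nor needed, are in the scene too. What is shaped like the bottle but purple is not meant.

How it is judged:
By the outcome, as a careful person would: the job done as asked, in the order asked, and still so for the second after the job is handed in, with the robot touching nothing.
It also fails if it takes over 67 s, if anything falls off the work surface, if the arm or the gripper's body presses on something with over 40 N, if the wrist force passes 120 N, or if a joint passes its speed limit or range.

### The arm

A 6-joint arm with a two-finger parallel gripper is mounted at the origin on a cart in front of the work surface, level with it; the furniture and walls round the work are solid. World frame = base frame: x ahead of the robot, y to its left, z up, the work surface at z = 0. Lengths are in m, angles in degrees, forces in N, time in s.
With the tool pointing down it reaches from about 0.4 to 0.825 m from the base axis. Payload 7 kg.
Tool frame: the origin (TCP) lies midway between the tips of the shut fingers; the grasp point (between the pads) lies 19 mm behind it; y points along the fingers, x is the direction in which the jaws open and shut, and the axes are right-handed (so a half turn about y gives the same grasp; the last joint's range is limited). The gripper opens to 88 mm and grips with 3 to 60 N. Pads are 19 mm wide; open, the fingers measure 130 mm over their backs; the gripper's body (78 mm by 193 mm) begins 47 mm behind the grasp point.
Start: joints at [-51.732, 20.546, 0.682, 0, -70.136, -16.507], TCP at [0.25, -0.627, 0.227] pointing down, gripper open.
Joint ranges: [-176.03, 176.03], [-82.01, 121.73], [-58.28, 71.71], [-173.87, 95.51], [-174.79, -0.11], [-173.66, 173.66]. Speed limits (degrees/s): [136.94, 136.94, 172.46, 180, 180, 180].

### API

Orientations are given as [roll, pitch, yaw] about the fixed x, y, z axes, in that order (R = Rz(yaw) Ry(pitch) Rx(roll)).
In Python, from workcell import monitor, vision, workorder, finder gives the robot as it stands.
- The arm moves only by the tool servo_tool, never from a script. Its argument "motion" is one flat list of numbers, 7 for each row, row after row: the turn, a rotation vector about the tool's x, y, z in units of 180 degrees (1.0 is 180 degrees), then the shift along the tool's x, y, z in units of 1000 mm (1.0 is 1000 mm), then the gripper command: -1 is shut, 1 is fully open, values between are in proportion. In form: [ax, ay, az, x, y, z, jaw, ax, ay, az, x, y, z, jaw, ...]. A call has 1 to 12 rows; each row is the pose to reach, as a shift and turn from the pose commanded when the call began, along the tool's axes at that moment, turning the shorter way round; what a row does not reach only later rows make up. A row lasts 1/8 s, in which the tool goes at most 62.5 mm and 10.7 degrees, less where a joint would pass 70% of its speed; a pose out of reach is approached as far as the arm can. A call with a number of a shift or a turn outside -1 to 1 is refused whole. A call with a gripper value outside its range is refused whole. The fingers move at their own pace and stop on an object; "squeeze" is the grip in N (left out, the last holds). Time passes only in rows, so rows that repeat a pose let the fingers close. It gives the time, the measured TCP pose, the force and the opening at its end, in the units of the state.
- monitor.state(): the state, without advancing time (a new reading comes with each control period).
- vision.capture(name): name is "scene" or "top"; returns a dict with "color" (400x640x3 uint8, blue, green, red), "z_map" (400x640 float32, m along the optical axis (not along the pixel's ray), 0 where there is no reading), "mtx" (3x3 intrinsics, pixels), "world_from_camera" (4x4, takes a point from camera to world coordinates). Camera axes: x right, y down, z forward; pixel columns grow to the right and rows downward; lengths in m; the calibration is good to about 2 mm. A picture is of the moment at which its call begins.
- workorder.sign_off(): hands the job in, once; it reports no verdict.
Trained networks look in the newest picture that a camera, given by its name, has taken for a name from the list of things; names that differ only in an ending like _2 or _b are one class to them, and where a whole thing is asked for, a point or a joint stands for the part that bears it (a point fixed in the world has none). Each returns a list of dicts, best first, with "p" (0 to 1); they miss things now and then, are a little off and sometimes report something else, mostly with a low value. They report only what shows in the picture. A call takes as long as a camera call. They do not tell look-alikes from the thing itself.
- finder.boxes_of(camera, target): "centre" ([row, column] in pixels, amid what is visible of it).
- finder.cut_out(camera, target): "pixels" (400x640 bool, what is visible of it) and "centre" ([row, column] in pixels, amid what is visible of it).
- finder.spot_point(camera, target): "centre" ([row, column] in pixels: a listed point, or the origin of a listed thing).
The state is a dict: "time_s": time; "joints": joint angles; "qd": joint speeds; "effort": joint torques, N m; "tcp_pos": TCP position; "orientation": TCP orientation; "force": force on the tool from outside, world axes, zero at the start; "moment": the same for the moment, N m; "finger_gap": finger opening in m.
Only numpy, scipy, OpenCV 4.12 (cv2) and the standard library are available. Lean on these libraries where they do the work, as an engineer would, in place of code of your own. Each camera call takes 0.05 s, during which the arm holds its last target.

## Working session

There is one attempt and no reset: what is moved stays moved. The work goes in short steps, Python scripts to look and compute and a tool call to move; the robot and the scene stay as the last step left them, time stands still between calls to the robot, and variables do not carry over. Pictures are saved under pics/ and viewed, and the job is handed in when it is done.

Besides the shell and the picture viewer there is one more tool, called after "Request:" as a command line: name --argument value ..., lists and objects as JSON in quotes. servo_tool: Moves the arm, as the interface text tells. Its arguments: {"type":"object","properties":{"motion":{"type":"array"},"squeeze":{"type":"number"}},"required":["motion"]}

```bash
ls; mkdir -p pics
python3 - <<'E'
from workcell import monitor, vision, workorder, finder
import cv2,numpy as np
print(monitor.state())
for n in ["scene","top"]:
    c=vision.capture(n); cv2.imwrite(f"pics/{n}0.png",c["color"]); print(n,c["mtx"].tolist(),np.round(c["world_from_camera"],4).tolist())
    np.savez(f"/tmp/{n}0.npz",**c)
    for t in ["clamp","crank","fold_handle","crank_axis","handle_hinge","handle_end","bottle","jaw_pad","tape_roll","dish","beaker"]:
        try: print(t,[(round(d["p"],2),np.round(d["centre"],1).tolist()) for d in finder.spot_point(n,t)][:4])
        except Exception as e: print(t,e)
print(monitor.state()["time_s"])
E
```

```text
pics
{'time_s': 0.0, 'joints': array([-5.17311428e+01,  2.05906286e+01,  6.32496982e-01, -2.06132191e-02,
       -7.01363963e+01, -1.65088248e+01]), 'qd': array([-0.07779859, -0.04834353, -0.0644739 , -0.04155053,  0.0393167 ,
        0.01114927]), 'effort': array([ 1.01260839e-04, -5.82712483e+01,  2.93061340e+01,  6.99703708e+00,
        7.14753172e-03, -1.45459826e-04]), 'tcp_pos': array([ 0.25004215, -0.62643409,  0.22562055]), 'orientation': array([-8.99917149e+01, -9.61379144e-02,  1.11753005e+02]), 'force': array([ 0.08993013, -1.01566954,  0.48867365]), 'moment': array([ 0.04613925,  0.05268572, -0.00470793]), 'finger_gap': 0.0878624972704735}
scene [[516.0003567733833, 0.0, 325.18920475744926], [0.0, 516.0003567733833, 197.3726962535374], [0.0, 0.0, 1.0]] [[-0.6818, -0.5235, 0.5109, -0.2491], [-0.7315, 0.4783, -0.486, 0.8229], [0.01, -0.7051, -0.709, 1.1693], [0.0, 0.0, 0.0, 1.0]]
clamp [(0.56, [216.6, 351.4])]
crank it knows: beaker, bottle, clamp, crank_axis, dish, handle_end, handle_hinge, jaw_pad, tape_roll
fold_handle it knows: beaker, bottle, clamp, crank_axis, dish, h
[... 612 characters left out ...]
98, 0.0184, 0.0032, 0.0649], [-0.004, -0.0434, -0.9991, 1.2454], [0.0, 0.0, 0.0, 1.0]]
clamp [(0.89, [216.3, 348.6])]
crank it knows: beaker, bottle, clamp, crank_axis, dish, handle_end, handle_hinge, jaw_pad, tape_roll
fold_handle it knows: beaker, bottle, clamp, crank_axis, dish, handle_end, handle_hinge, jaw_pad, tape_roll
crank_axis [(0.73, [217.0, 346.6]), (0.58, [218.0, 348.9])]
handle_hinge [(0.75, [195.7, 356.4])]
handle_end [(0.48, [222.9, 349.0])]
bottle [(0.95, [221.3, 215.5]), (0.8, [206.0, 302.4]), (0.66, [255.6, 210.7]), (0.43, [216.6, 348.9])]
jaw_pad []
tape_roll [(0.88, [226.5, 400.1]), (0.37, [217.2, 350.7])]
dish [(0.84, [176.0, 348.0])]
beaker [(0.79, [162.3, 275.1])]
1.0
```

Run:
```python
import cv2,numpy as np
a=cv2.imread("pics/top0.png"); cv2.imwrite("pics/top0c.png",cv2.resize(a[130:290,180:440],None,fx=3,fy=3,interpolation=cv2.INTER_CUBIC))
a=cv2.imread("pics/scene0.png"); cv2.imwrite("pics/scene0c.png",cv2.resize(a[150:330,220:440],None,fx=3.3,fy=3.3,interpolation=cv2.INTER_CUBIC))
```

```text
(no output)
```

View pics/top0.png

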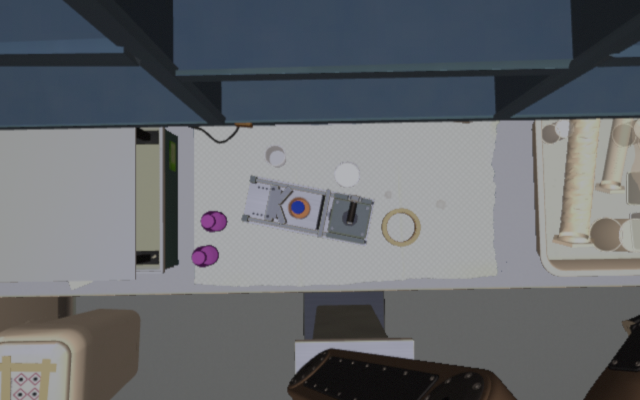

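```bash
sleep 1
```

```text
(no output)
```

View pics/top0c.png

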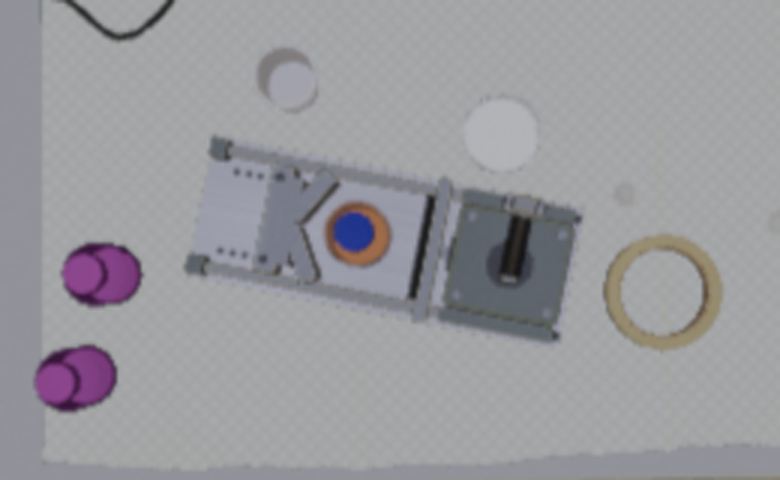

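View pics/scene0c.png

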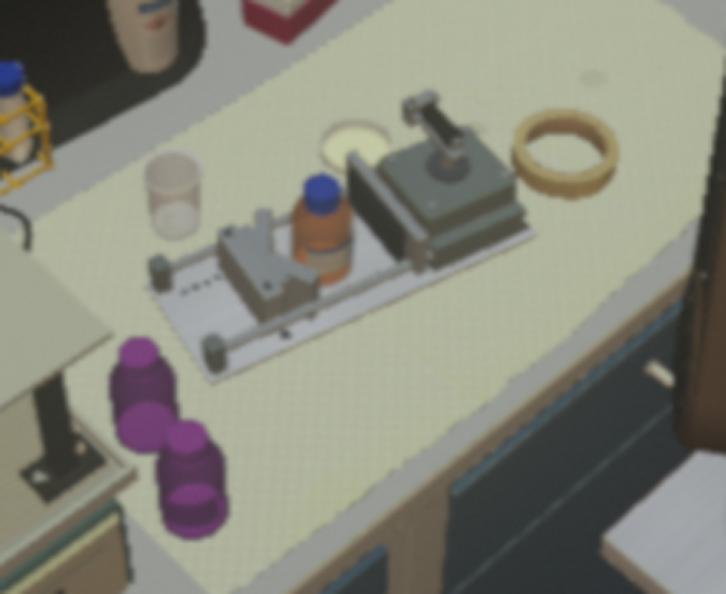

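View pics/scene0.png

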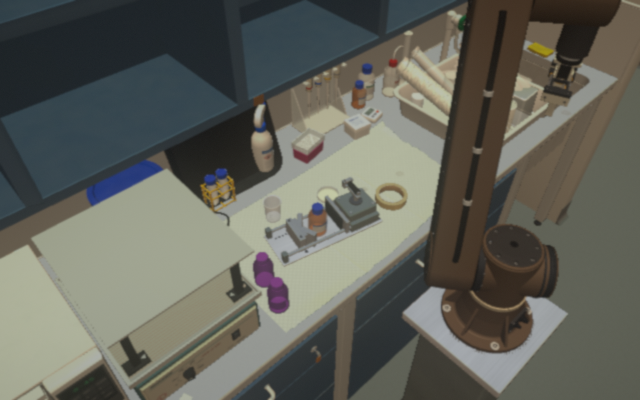

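The brown bottle (blue cap) stands in the clamp at top (208,299) and scene (218,318), between the V block and the jaw. The two purple ones at top (221,215) and (255,207) are look-alikes. The handle lies flat, with its hinge at top about (197,355), and its free end is past the crank axis. Next I measure the geometry.

```bash
cat > h.py <<'E'
import numpy as np,cv2
def cloud(c):
    z=c["z_map"];K=c["mtx"];T=c["world_from_camera"]
    v,u=np.mgrid[0:z.shape[0],0:z.shape[1]]
    P=np.stack([(u-K[0,2])/K[0,0]*z,(v-K[1,2])/K[1,1]*z,z],-1)
    return P@T[:3,:3].T+T[:3,3]
def ray(c,rc):
    K=c["mtx"];T=c["world_from_camera"]
    d=np.array([(rc[1]-K[0,2])/K[0,0],(rc[0]-K[1,2])/K[1,1],1.]);return T[:3,3],T[:3,:3]@d
def atz(c,rc,z):
    o,d=ray(c,rc);return o+d*(z-o[2])/d[2]
def tri(c1,p1,c2,p2):
    o1,d1=ray(c1,p1);o2,d2=ray(c2,p2);d1/=np.linalg.norm(d1);d2/=np.linalg.norm(d2)
    A=np.stack([d1,-d2],1);s=np.linalg.lstsq(A,o2-o1,rcond=None)[0]
    a=o1+s[0]*d1;b=o2+s[1]*d2;return (a+b)/2,np.linalg.norm(a-b)
def proj(c,P):
    T=np.linalg.inv(c["world_from_camera"]);p=c["mtx"]@(T[:3,:3]@np.array(P)+T[:3,3]);return p[1]/p[2],p[0]/p[2]
E
python3 - <<'E'
from h import *
t=np.load("/tmp/top0.npz");s=np.load("/tmp/scene0.npz")
W=cloud(t)
g=W[185:250,320:380]
z=g[...,2]; print("hist",np.histogram(z,bins=np.arange(-.01,.14,.005)))
for nm,C,sl in (("top",t,(slice(180,250),slice(320,385))),("scene",s,(slice(170,240),slice(320,390)))):
    P=cloud(C)[sl]; m=(abs(P[...,2]-.068)<.004); q=P[m]; 
    lab=cv2.connectedComponentsWithStats(m.astype(np.uint8))
    i=1+np.argmax(lab[2][1:,4]); q=P[lab[1]==i]
    r=cv2.minAreaRect(q[:,:2].astype(np.float32)*1000); print(nm,len(q),q[:,2].mean(),r)
    m=(P[...,2]>.09); q=P[m]; r=cv2.minAreaRect(q[:,:2].astype(np.float32)*1000); print(" high",len(q),np.round(np.percentile(q[:,2],[5,50,95]),4),r)
for n,a,b in (("axis",[217,346.6],[193.7,355.4]),("hinge",[195.7,356.4],[181,346.3]),("end",[222.9,349],[193.7,358.5]),("end alt",[222.9,349],[199,358])):
    print(n,tri(t,a,s,b), atz(t,a,.109), atz(s,b,.109))
for n,a in (("bottle",[208,299]),("tape",[226.5,400]),("dish",[176,348]),("beaker",[162,275])): print(n,atz(t,a,0.02), W[int(a[0]),int(a[1])])
# shelf
print("shelf", W[80,300],W[60,300],W[110,300],W[75,180], W[120,300])
Q=W.reshape(-1,3);m=(Q[:,2]>.2)&(abs(Q[:,1])<.3)&(Q[:,0]>.3); print(Q[m].min(0),Q[m].max(0))
m=(Q[:,2]>.12)&(abs(Q[:,1])<.25)&(Q[:,0]>.3);print(m.sum(),np.round(Q[m][:5],3))
for zz in np.arange(.1,1.2,.1):
    m=(Q[:,2]>zz)&(Q[:,2]<zz+.1)&(abs(Q[:,1])<.35)&(Q[:,0]>.3)
    if m.any(): print(round(zz,1),m.sum(),np.round(Q[m].min(0),3),np.round(Q[m].max(0),3))
E
```

```text
hist (array([  7, 433, 882, 330,  96,  16,   1,   9,  37,  99, 202,  28,  16,
        14, 198, 884, 342,  34,   0,   0,   1,   7,   2,  19,  86, 134,
         6,   0,   0,   0]), array([-0.01 , -0.005,  0.   ,  0.005,  0.01 ,  0.015,  0.02 ,  0.025,
        0.03 ,  0.035,  0.04 ,  0.045,  0.05 ,  0.055,  0.06 ,  0.065,
        0.07 ,  0.075,  0.08 ,  0.085,  0.09 ,  0.095,  0.1  ,  0.105,
        0.11 ,  0.115,  0.12 ,  0.125,  0.13 ,  0.135,  0.14 ]))
top 973 0.06787656698925593 ((473.84503173828125, 9.251602172851562), (99.14571380615234, 88.80488586425781), 77.03369903564453)
 high 275 [0.1073 0.1156 1.2454] ((487.0414123535156, 15.800525665283203), (46.34300994873047, 102.54852294921875), 53.53837203979492)
scene 478 0.06730795471912271 ((473.20977783203125, 11.777103424072266), (98.9747085571289, 91.91126251220703), 78.36568450927734)
 high 269 [0.0927 0.1112 1.1693] ((167.98696899414062, 428.4393005371094), (112.37467193603516, 1142.5587158203125), 40.97966003417969)
axis (array([0.47468431, 0.01549645, 0.09978121]), np.float64(0.005304766132843991)) [0.47649508 0.01768025 0.10
[... 866 characters left out ...]
6803 0.45028932] [0.65513643 0.09402752 0.70444438] [0.65860505 0.10905246 0.45117956] [0.63988564 0.23690387 0.70436454] [0.6412111  0.10935959 0.45063369]
[ 0.30000074 -0.29994215  0.42256404] [0.73204478 0.29997779 1.24537157]
55739 [[0.635 0.249 0.899]
 [0.46  0.065 1.245]
 [0.635 0.247 0.898]
 [0.635 0.246 0.899]
 [0.634 0.245 0.899]]
0.1 404 [ 0.462 -0.019  0.101] [0.533 0.35  0.123]
0.4 15187 [ 0.634 -0.35   0.423] [0.713 0.35  0.5  ]
0.5 1716 [ 0.634 -0.255  0.5  ] [0.694 0.271 0.6  ]
0.6 3744 [ 0.3   -0.331  0.6  ] [0.663 0.271 0.7  ]
0.7 40175 [ 0.3   -0.298  0.7  ] [0.732 0.35  0.8  ]
0.8 3055 [ 0.632 -0.242  0.8  ] [0.683 0.271 0.9  ]
0.9 6 [0.633 0.239 0.9  ] [0.634 0.244 0.902]
```

```bash
cat > ov.py <<'E'
from h import *
def overlay(c,pose,th,fold,fn,roi,f):
    x0,y0,yaw=pose;img=cv2.resize(c["color"][roi[0]:roi[1],roi[2]:roi[3]],None,fx=f,fy=f,interpolation=cv2.INTER_CUBIC)
    cy,sy=np.cos(yaw),np.sin(yaw)
    def px(p):
        w=[x0+cy*p[0]-sy*p[1],y0+sy*p[0]+cy*p[1],p[2]];r,cc=proj(c,w);return int(round((cc-roi[2]+.5)*f)),int(round((r-roi[0]+.5)*f))
    def poly(P,col): 
        cv2.polylines(img,[np.array([px(p) for p in P])],False,col,1,cv2.LINE_AA)
    a,b=.045,.05
    poly([(-a,-b,.068),(a,-b,.068),(a,b,.068),(-a,b,.068),(-a,-b,.068)],(0,255,0))
    u=np.array([np.cos(-th),np.sin(-th),0]);n=np.array([-u[1],u[0],0]);z=np.array([0,0,1.])
    h=.05*u+.109*z;e=h+.064*(-np.cos(fold)*u+np.sin(fold)*z)
    poly([h-.016*n,h+.016*n],(0,0,255)); poly([h,e],(0,255,255)); poly([(0,0,.074),(0,0,.109)],(255,255,0))
    t=np.linspace(0,2*np.pi,40);poly([(.02*np.cos(k),.02*np.sin(k),.074) for k in t],(255,0,255))
    y=.08+.012*th;poly([(-.045,y,.023),(.045,y,.023),(.045,y,.067),(-.045,y,.067),(-.045,y,.023)],(255,128,0))
    cv2.imwrite(fn,img)
E
python3 - <<'E'
from ov import *
t=np.load("/tmp/top0.npz");s=np.load("/tmp/scene0.npz")
W=cloud(t);m=(W[...,2]>.09)&(W[...,2]<.13)&(abs(W[...,0]-.5)<.06)&(abs(W[...,1])<.06)
q=W[m];print(len(q),q.mean(0));
d=q[:,:2]-q[:,:2].mean(0);w,v=np.linalg.eigh(d.T@d);print("dir",np.degrees(np.arctan2(v[1,1],v[0,1])))
for k in (.46,.47,.48,.49,.5,.51,.52,.53): 
    mm=abs(q[:,0]-k)<.004; 
    if mm.any(): print(k,mm.sum(),np.round([q[mm][:,1].min(),q[mm][:,1].max(),q[mm][:,1].mean(),q[mm][:,2].max()],4))
pose=(.4738,.0100,np.radians(-12.5))
overlay(t,pose,np.radians(5),0,"pics/ovt.png",(180,255,285,385),7)
overlay(s,pose,np.radians(5),0,"pics/ovs.png",(165,245,300,400),7)
E
```

```text
255 [0.50007016 0.00331075 0.11434685]
dir 165.91538211210283
0.46 8 [0.0049 0.0171 0.0104 0.1184]
0.47 30 [0.0023 0.0194 0.0104 0.1227]
0.48 30 [-0.0006  0.0169  0.0083  0.1214]
0.49 26 [-0.0032  0.0143  0.0062  0.1194]
0.5 22 [-0.006   0.0116  0.003   0.1218]
0.51 25 [-0.0162  0.0087 -0.0007  0.1202]
0.52 44 [-0.0187  0.0156 -0.0018  0.1217]
0.53 22 [-0.016   0.0133  0.0015  0.1182]
```

View pics/ovt.png

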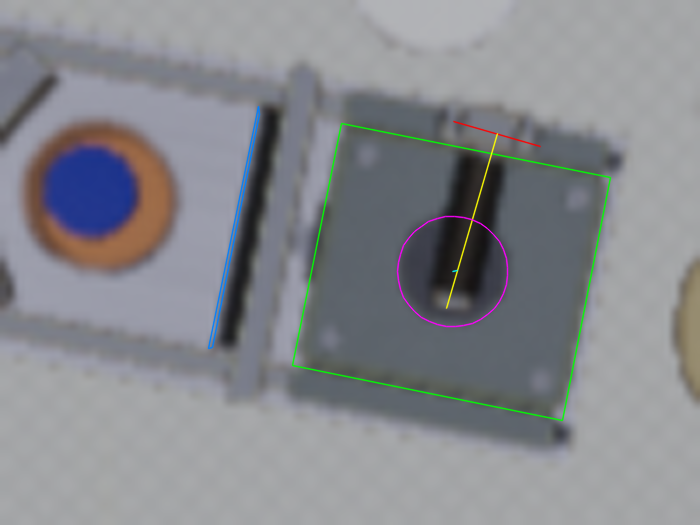

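View pics/ovs.png

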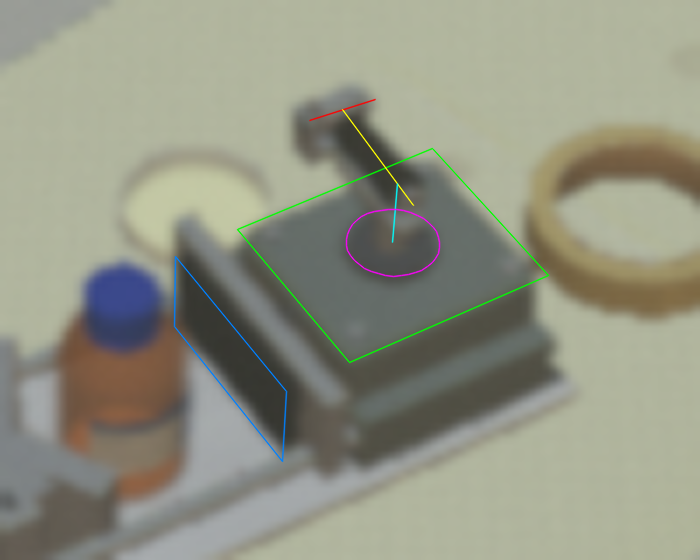

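Request:
servo_tool --motion '[0,-0.7986,0,0.505,0.035,-0.4486,0.0,0,-0.7986,0,0.505,0.035,-0.4486,0.0,0,-0.7986,0,0.505,0.035,-0.4486,0.0,0,-0.7986,0,0.505,0.035,-0.4486,0.0,0,-0.7986,0,0.505,0.035,-0.4486,0.0,0,-0.7986,0,0.505,0.035,-0.4486,0.0,0,-0.7986,0,0.505,0.035,-0.4486,0.0,0,-0.7986,0,0.505,0.035,-0.4486,0.0,0,-0.7986,0,0.505,0.035,-0.4486,0.0,0,-0.7986,0,0.505,0.035,-0.4486,0.0,0,-0.7986,0,0.505,0.035,-0.4486,0.0,0,-0.7986,0,0.505,0.035,-0.4486,0.0]' --squeeze 10

```text
time_s: 2.5
tcp_pos: [0.4807, 0.0114, 0.1915]
orientation: [-90.0, 0.0, -118.7]
force: [-1.4, 0.1, -0.1]
finger_gap: 0.0438
```

Run:
```python
from h import *
from workcell import monitor
s=monitor.state();print({k:np.round(s[k],4).tolist() for k in s})
t=np.load("/tmp/top0.npz");W=cloud(t)
yaw=np.radians(-12.8);R=np.array([[np.cos(yaw),-np.sin(yaw)],[np.sin(yaw),np.cos(yaw)]])
def cl(P): return np.r_[R.T@(np.array(P[:2])-[.4745,.010]),P[2]]
f=lambda x,y:(130+(y+.5)/3-.5,180+(x+.5)/3-.5)
for n,p in (("apex",(302,222)),("armU",(338,183)),("armL",(318,278)),("cap",(355,232)),("blockmid",(280,215))):
    rc=f(*p);print(n,np.round(cl(W[int(round(rc[0])),int(round(rc[1]))]),4))
L=np.stack([cl(p) for p in W.reshape(-1,3)]);
m=(abs(L[:,0])<.07)&(L[:,1]>.09)&(L[:,1]<.16)&(L[:,2]>.03)&(L[:,2]<.2)
q=L[m];r=cv2.minEnclosingCircle(q[:,:2].astype(np.float32)*1000);print(r,np.percentile(q[:,2],[1,50,99]), q[:,:2].min(0),q[:,:2].max(0))
m=(q[:,2]>.1);print("cap",q[m][:,:2].mean(0),q[m][:,2].mean())
```

```text
{'time_s': 2.5, 'joints': [24.8748, 3.6323, -26.0701, 0.0063, -60.2786, 36.3813], 'qd': [-2.447, -1.096, -1.4597, -0.0727, -0.7581, 87.3891], 'effort': [1.8015, -31.2237, 28.0101, 6.4898, 0.3413, -3.0608], 'tcp_pos': [0.4807, 0.0114, 0.1915], 'orientation': [-89.9843, 0.012, -118.7407], 'force': [-1.418, 0.106, -0.0578], 'moment': [-0.1364, 0.2257, 0.0563], 'finger_gap': 0.0438}
apex [-0.0005  0.1815  0.0498]
armU [0.0394 0.159  0.0389]
armL [-0.0432  0.158   0.0341]
cap [-1.000e-04  1.297e-01  1.136e-01]
blockmid [0.0031 0.1994 0.0614]
((-1.4486522674560547, 125.24056243896484), 64.35567474365234) [0.03030516 0.08288596 0.11699469] [-0.058082    0.09102256] [0.05514031 0.15949553]
cap [-0.00053085  0.13128862] 0.1129833277992219
```

Request:
servo_tool --motion '[0,0,0,0,0,0,0,0,0,0,0,0,0,0]'

```text
time_s: 2.75
tcp_pos: [0.4795, 0.008, 0.1917]
orientation: [-90.0, 0.0, -119.6]
force: [-0.3, 0.8, -0.2]
finger_gap: 0.0431
```

Request:
servo_tool --motion '[0,-0.084,0,0,0.05,0,0,0,-0.084,0,0,0.05,0,0,0,-0.084,0,0,0.05,0,0]'

```text
time_s: 3.12
tcp_pos: [0.4795, 0.0077, 0.1415]
orientation: [-90.0, -0.0, -104.4]
force: [-0.5, 0.5, 0.9]
finger_gap: 0.0434
```

Run:
```python
from h import *
from workcell import monitor,vision
s=monitor.state();print({k:np.round(s[k],4).tolist() for k in s})
for n,roi in (("top",(165,265,290,400)),("scene",(120,240,290,420))):
    c=vision.capture(n); np.savez(f"/tmp/{n}1.npz",**c)
    cv2.imwrite(f"pics/{n}1.png",cv2.resize(c["color"][roi[0]:roi[1],roi[2]:roi[3]],None,fx=5,fy=5,interpolation=cv2.INTER_CUBIC))
```

```text
{'time_s': 3.125, 'joints': [24.4976, 6.4834, -30.2134, 0.013, -53.3214, 51.0457], 'qd': [0.1998, -0.6373, 0.8514, 0.1995, -0.084, -1.9025], 'effort': [0.022, -33.5154, 24.3548, 5.7445, 0.0882, 0.6723], 'tcp_pos': [0.4795, 0.0077, 0.1415], 'orientation': [-90.0076, -0.0195, -104.449], 'force': [-0.5006, 0.5486, 0.9069], 'moment': [-0.0995, 0.1337, 0.0224], 'finger_gap': 0.0434}
```

View pics/scene1.png

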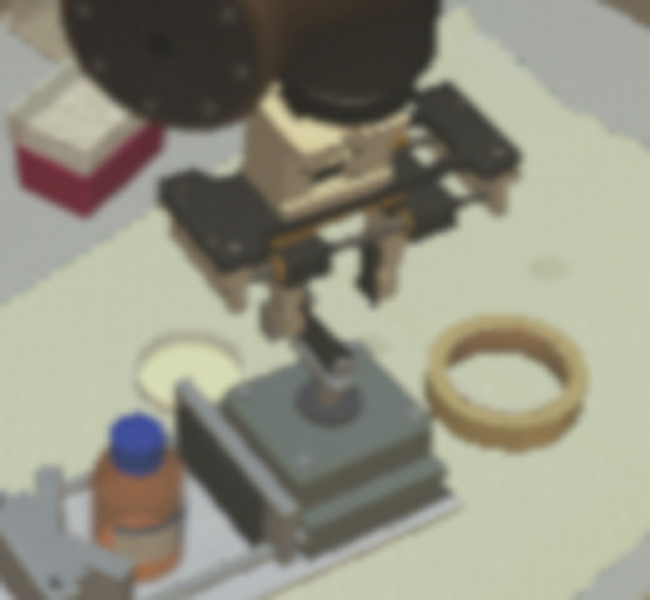

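View pics/top1.png

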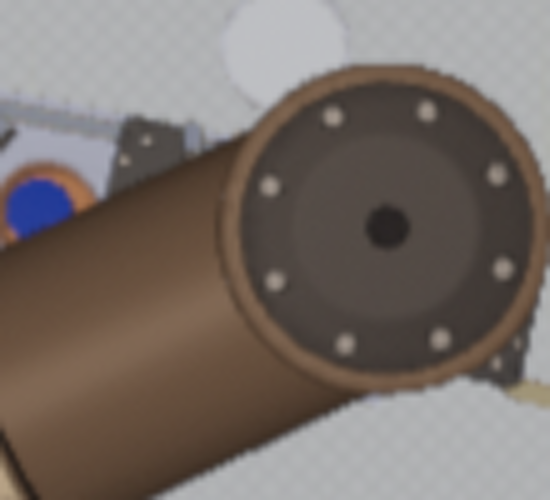

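Open fingers straddle the handle in the scene crop: pads at (283,318) and (375,290), handle at about (325,335). The bottle is clear. I descend and grip lightly.

Request:
servo_tool --motion '[0,0,0,0,0.03,0,0,0,0,0,0,0.051,0,0,0,0,0,0,0.051,0,0]'

```text
time_s: 3.6
tcp_pos: [0.479, 0.008, 0.09]
orientation: [-90.1, -0.1, -104.3]
force: [0.3, 0.8, -0.4]
finger_gap: 0.044
```

Request:
servo_tool --motion '[0,0,0,0,0,0,-0.8,0,0,0,0,0,0,-0.8,0,0,0,0,0,0,-0.8,0,0,0,0,0,0,-0.8]' --squeeze 10

```text
time_s: 4.1
tcp_pos: [0.4797, 0.008, 0.091]
orientation: [-90.0, -0.0, -104.2]
force: [0.9, -2.9, 2.4]
finger_gap: 0.0178
```

Request:
servo_tool --motion '[0,0,0,0,-0.006,0.0004,-0.8,0,0,0,0,-0.0119,0.0016,-0.8,0,0,0,0,-0.0177,0.0036,-0.8,0,0,0,0,-0.023,0.0062,-0.8]'

```text
time_s: 4.6
tcp_pos: [0.4849, 0.0067, 0.1136]
orientation: [-90.1, -0.0, -104.2]
force: [-3.2, -1.9, -2.5]
finger_gap: 0.0175
```

Request:
servo_tool --motion '[0,0,0,0,-0.005,0.0033,-0.8,0,0,0,0,-0.0095,0.0073,-0.8,0,0,0,0,-0.0135,0.0118,-0.8,0,0,0,0,-0.0168,0.0168,-0.8,0,0,0,0,-0.0195,0.0222,-0.8,0,0,0,0,-0.0214,0.0279,-0.8]'

```text
time_s: 5.35
tcp_pos: [0.5127, -0.0, 0.1353]
orientation: [-90.0, -0.0, -104.2]
force: [-4.8, -1.7, 0.0]
finger_gap: 0.0176
```

Run:
```python
from h import *
from workcell import monitor,vision
s=monitor.state();print({k:np.round(s[k],4).tolist() for k in s})
for n,roi in (("scene",(120,240,290,420)),):
    c=vision.capture(n); np.savez(f"/tmp/{n}2.npz",**c)
    cv2.imwrite(f"pics/{n}2.png",cv2.resize(c["color"][roi[0]:roi[1],roi[2]:roi[3]],None,fx=5,fy=5,interpolation=cv2.INTER_CUBIC))
```

```text
{'time_s': 5.35, 'joints': [21.9573, 10.0163, -26.8084, -0.0114, -53.2051, 53.8439], 'qd': [-3.3018, 3.1551, 6.4159, 0.1014, -2.9893, 3.2171], 'effort': [1.2202, -39.58, 27.7864, 6.4944, 2.1992, -0.1132], 'tcp_pos': [0.5127, -0.0, 0.1353], 'orientation': [-90.0294, -0.0102, -104.2056], 'force': [-4.7625, -1.6513, 0.0232], 'moment': [-0.6333, 2.0122, -0.0177], 'finger_gap': 0.0176}
```

View pics/scene2.png

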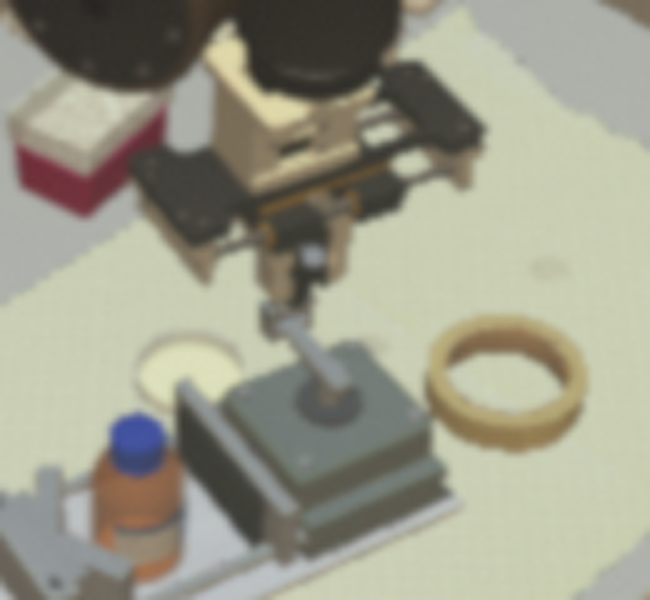

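The handle is nearly upright between the pads: its end is at (312,255) in the crop and the fork at (285,318). I bring it to the stop.

Request:
servo_tool --motion '[0,0,0,0,-0.0012,0.006,-0.8,0,0,0,0,-0.0016,0.0119,-0.8,0,0,0,0,-0.0016,0.0119,-0.8]'

```text
time_s: 5.78
tcp_pos: [0.5251, -0.003, 0.1372]
orientation: [-89.9, 0.0, -104.2]
force: [-2.5, -4.2, 3.9]
finger_gap: 0.0178
```

Run:
```python
from h import *
from workcell import monitor,vision
s=monitor.state();print({k:np.round(s[k],4).tolist() for k in s})
```

```text
{'time_s': 5.775, 'joints': [21.1243, 10.9727, -25.3083, 0.0461, -53.6625, 54.6468], 'qd': [0.1628, -0.3471, -0.6199, 0.0523, 0.5417, -0.2964], 'effort': [1.7448, -39.2513, 26.6767, 5.1955, 1.5297, 0.0381], 'tcp_pos': [0.5251, -0.003, 0.1372], 'orientation': [-89.9324, 0.0023, -104.2016], 'force': [-2.4835, -4.2024, 3.9206], 'moment': [-1.3503, 1.2841, 0.0607], 'finger_gap': 0.0178}
```

Request:
servo_tool --motion '[0,0,0,0,0,0.003,-0.8,0,0,0,0,0.003,-0.8]'

```text
$.motion: bad value
```

Run:
```python
from h import *
from workcell import monitor,vision
s=monitor.state();print({k:np.round(s[k],4).tolist() for k in ("tcp_pos","force","moment")})
```

```text
{'tcp_pos': [0.5251, -0.003, 0.1372], 'force': [-2.4835, -4.2024, 3.9206], 'moment': [-1.3503, 1.2841, 0.0607]}
```

Request:
servo_tool --motion '[0,0,0,0,0,0.003,-0.8,0,0,0,0,0,0.003,-0.8]'

```text
time_s: 6.02
tcp_pos: [0.5275, -0.0036, 0.1371]
orientation: [-89.9, 0.0, -104.2]
force: [-3.8, -2.3, 5.6]
finger_gap: 0.0177
```

Run:
```python
from h import *
from workcell import monitor,vision
s=monitor.state();print({k:np.round(s[k],4).tolist() for k in ("tcp_pos","force","moment")})
```

```text
{'tcp_pos': [0.5275, -0.0036, 0.1371], 'force': [-3.8228, -2.2744, 5.5838], 'moment': [-1.1599, 1.6069, 0.0156]}
```

Request:
servo_tool --motion '[0,0,0,0,0,0.002,-0.8,0,0,0,0,0,0.004,-0.8,0,0,0,0,0,0.004,-0.8]'

```text
time_s: 6.4
tcp_pos: [0.5312, -0.0045, 0.1369]
orientation: [-90.0, 0.0, -104.2]
force: [-3.8, -2.4, 4.6]
finger_gap: 0.0179
```

Run:
```python
from h import *
from workcell import monitor,vision
s=monitor.state();print({k:np.round(s[k],4).tolist() for k in ("tcp_pos","force","moment")})
roi=(120,240,290,420)
c=vision.capture("scene")
cv2.imwrite(f"pics/scene3.png",cv2.resize(c["color"][roi[0]:roi[1],roi[2]:roi[3]],None,fx=5,fy=5,interpolation=cv2.INTER_CUBIC))
```

```text
{'tcp_pos': [0.5312, -0.0045, 0.1369], 'force': [-3.8175, -2.4037, 4.6391], 'moment': [-0.9423, 1.7574, 0.0079]}
```

View pics/scene3.png

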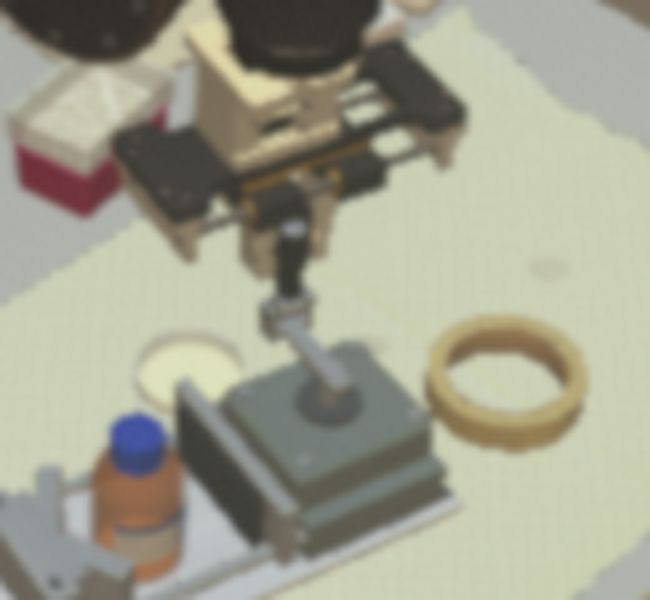

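Request:
servo_tool --motion '[0,0,0,0,0,0.0015,-0.8,0,0,0,0,0,0.003,-0.8,0,0,0,0,0,0.003,-0.8]'

```text
time_s: 6.82
tcp_pos: [0.5336, -0.0052, 0.1366]
orientation: [-90.0, 0.0, -104.2]
force: [-6.1, -1.2, 5.5]
finger_gap: 0.0179
```

Run:
```python
from h import *
from workcell import monitor,vision
s=monitor.state();print({k:np.round(s[k],4).tolist() for k in ("tcp_pos","force","moment")})
```

```text
{'tcp_pos': [0.5336, -0.0052, 0.1366], 'force': [-6.0606, -1.2474, 5.4556], 'moment': [-0.4831, 2.4327, 0.0724]}
```

Run:
```python
from h import *
from workcell import monitor,vision,finder
c=vision.capture("scene")
for t,z in (("handle_end",.173),("handle_hinge",.109),("crank_axis",.109)):
    for d in finder.spot_point("scene",t)[:2]: print(t,round(d["p"],2),np.round(d["centre"],1),np.round(atz(c,d["centre"],z),4))
print(np.round(atz(c,(165.6,348.6),.173),4),"hinge",np.round(atz(c,(182.5,347.5),.109),4))
W=cloud(c)
print(np.round(W[160:186:2,346:352:1,:].tolist(),3)[:, [1,2,3]].tolist())
for p in ([.5336,-.0052,.173],[.5255,-.003,.109],[.530,-.0045,.109],[.4748,.0098,.109],[.4748,.0098,.08]): print(p,proj(c,p))
cv2.imwrite("pics/scene4.png",cv2.resize(c["color"][150:215,310:390],None,fx=9,fy=9,interpolation=cv2.INTER_CUBIC))
```

```text
handle_end 0.67 [163.5 346.5] [ 0.5288 -0.0008  0.173 ]
handle_hinge 0.54 [179.9 346.2] [ 0.5266 -0.0009  0.109 ]
crank_axis 0.8 [190.8 357.6] [0.4707 0.0072 0.109 ]
[0.5182 0.0011 0.173 ] hinge [0.5159 0.0042 0.109 ]
[[[0.499, 0.03, 0.224], [0.5, 0.024, 0.22], [0.5, 0.02, 0.218]], [[0.502, 0.026, 0.212], [0.499, 0.025, 0.214], [0.5, 0.02, 0.21]], [[0.528, -0.003, 0.17], [0.528, -0.006, 0.169], [0.525, -0.007, 0.17]], [[0.519, 0.007, 0.174], [0.52, 0.001, 0.17], [0.516, 0.001, 0.173]], [[0.52, 0.006, 0.165], [0.52, 0.001, 0.162], [0.518, -0.001, 0.162]], [[0.521, 0.004, 0.156], [0.517, 0.004, 0.158], [0.514, 0.003, 0.16]], [[0.521, 0.004, 0.148], [0.513, 0.008, 0.156], [0.514, 0.002, 0.151]], [[0.518, 0.006, 0.143], [0.517, 0.003, 0.142], [0.517, -0.001, 0.139]], [[0.518, 0.006, 0.135], [0.515, 0.005, 0.136], [0.515, -0.0, 0.133]], [[0.519, 0.004, 0.125], [0.517, 0.002, 0.125], [0.513, 0.002, 0.128]], [[0.521, 0.002, 0.114], [0.514, 0.004, 0.12], [0.517, -0.003, 0.113]], [[0.514, 0.008, 0.115], [0.517, 0.001, 0.108], [0.516, -0.002, 0.107]], [[0.517, 0.005, 0.102], [0.517, 0.001, 0.1], [0.517, -0.004, 0.096]]]
[0.5336, -0.0052, 0.173] (np.float64(162.03806247544512), np.float64(346.4192452715453))
[0.5255, -0.003, 0.109] (np.float64(179.75033371672092), np.float64(346.958047646087))
[0.53, -0.0045, 0.109] (np.float64(178.76290108440566), np.float64(346.26029326089196))
[0.4748, 0.0098, 0.109] (np.float64(190.48928965985223), np.float64(355.9932357587253))
[0.4748, 0.0098, 0.08] (np.float64(197.4442734114468), np.float64(355.4834220016628))
```

View pics/scene4.png

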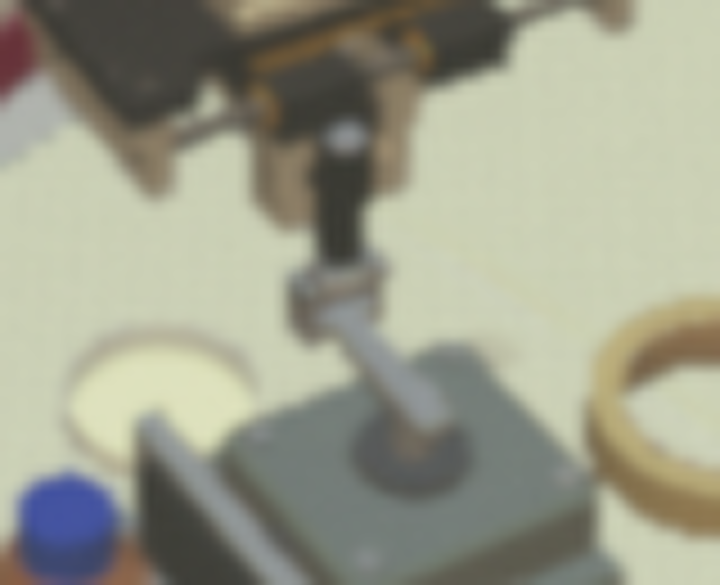

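The handle stands upright at (343,135)–(340,260) in the crop, and the pads have slid a few mm outward past its centre. I open slightly, recentre and regrip lower with a firmer squeeze.

Request:
servo_tool --motion '[0,0,0,0,0,0,-0.35,0,0,0,0,0,0,-0.35,0,0,0,0,0.003,-0.004,-0.35,0,0,0,0,0.006,-0.008,-0.35,0,0,0,0,0.006,-0.008,-0.35]'

```text
time_s: 7.65
tcp_pos: [0.5257, -0.0033, 0.1302]
orientation: [-90.0, -0.0, -104.2]
force: [0.4, 0.6, -0.3]
finger_gap: 0.0283
```

Request:
servo_tool --motion '[0,0,0,0,0,0,-0.8,0,0,0,0,0,0,-0.8,0,0,0,0,0,0,-0.8]' --squeeze 30

```text
time_s: 8.02
tcp_pos: [0.5263, -0.0035, 0.1307]
orientation: [-90.0, -0.0, -104.2]
force: [0.5, -0.0, 0.4]
finger_gap: 0.0173
```

Request:
servo_tool --motion '[0,0.0222,0,0.0035,0,-0.0001,-0.8,0,0.0444,0,0.007,0,-0.0005,-0.8,0,0.0667,0,0.0104,0,-0.0011,-0.8,0,0.0889,0,0.0138,0,-0.0019,-0.8,0,0.1111,0,0.0171,0,-0.003,-0.8,0,0.1333,0,0.0203,0,-0.0043,-0.8,0,0.1556,0,0.0235,0,-0.0059,-0.8,0,0.1778,0,0.0265,0,-0.0076,-0.8]'

```text
time_s: 9.02
tcp_pos: [0.5145, -0.0258, 0.1308]
orientation: [-89.9, 0.3, -136.3]
force: [5.8, 3.9, -5.5]
finger_gap: 0.0173
```

```bash
cat > f.py <<'E'
import numpy as np
from workcell import monitor
s=monitor.state();p=s["tcp_pos"];psi=np.radians(s["orientation"][2]);F=s["force"]
x=np.array([np.cos(psi),np.sin(psi)]);z=np.array([-np.sin(psi),np.cos(psi)])
print("t",s["time_s"],"tcp",np.round(p,4),"yaw",round(np.degrees(psi),1),"F",np.round(F,1),"M",np.round(s["moment"],2))
C=np.array([.4765,.0097]);d=p[:2]-C;al=np.arctan2(d[1],d[0]);u=d/np.hypot(*d);t=np.array([u[1],-u[0]])
print("alpha",round(np.degrees(al),1),"r",round(np.hypot(*d),4),"F_against",round(-F[:2]@t,1),"F_radial",round(F[:2]@u,1),"j6",round(s["joints"][5],1),"gap",round(s["finger_gap"],4))
E
python3 f.py
```

```text
t 9.025 tcp [ 0.5145 -0.0258  0.1308] yaw -136.3 F [ 5.8  3.9 -5.5] M [ 1.4  -2.22  0.  ]
alpha -43.1 r 0.052 F_against 6.8 F_radial 1.5 j6 24.7 gap 0.0173
```

Request:
servo_tool --motion '[0,0.0444,0,0.007,0,-0.0005,-0.8,0,0.0889,0,0.0138,0,-0.0019,-0.8,0,0.1333,0,0.0203,0,-0.0043,-0.8,0,0.1778,0,0.0265,0,-0.0076,-0.8,0,0.2222,0,0.0321,0,-0.0117,-0.8,0,0.2667,0,0.0372,0,-0.0165,-0.8,0,0.3111,0,0.0415,0,-0.022,-0.8,0,0.3556,0,0.0449,0,-0.0281,-0.8,0,0.4,0,0.0476,0,-0.0345,-0.8,0,0.4444,0,0.0492,0,-0.0413,-0.8,0,0.4889,0,0.05,0,-0.0483,-0.8,0,0.5333,0,0.0497,0,-0.0552,-0.8]'

```text
time_s: 10.52
tcp_pos: [0.4368, -0.0238, 0.1306]
orientation: [-89.8, 0.1, 127.5]
force: [-1.8, -11.4, 4.3]
finger_gap: 0.0173
```

```bash
python3 f.py
python3 - <<'E'
from h import *
from workcell import vision
c=vision.capture("top"); np.savez("/tmp/top5.npz",**c)
cv2.imwrite("pics/top5.png",cv2.resize(c["color"][165:265,240:400],None,fx=5,fy=5,interpolation=cv2.INTER_CUBIC))
c=vision.capture("scene"); np.savez("/tmp/scene5.npz",**c)
cv2.imwrite("pics/scene5.png",cv2.resize(c["color"][140:260,270:400],None,fx=5,fy=5,interpolation=cv2.INTER_CUBIC))
E
```

```text
t 10.525 tcp [ 0.4368 -0.0238  0.1306] yaw 127.5 F [ -1.8 -11.4   4.3] M [-4.26  0.56 -0.06]
alpha -139.8 r 0.0519 F_against 7.5 F_radial 8.8 j6 -75.6 gap 0.0173
```

View pics/top5.png

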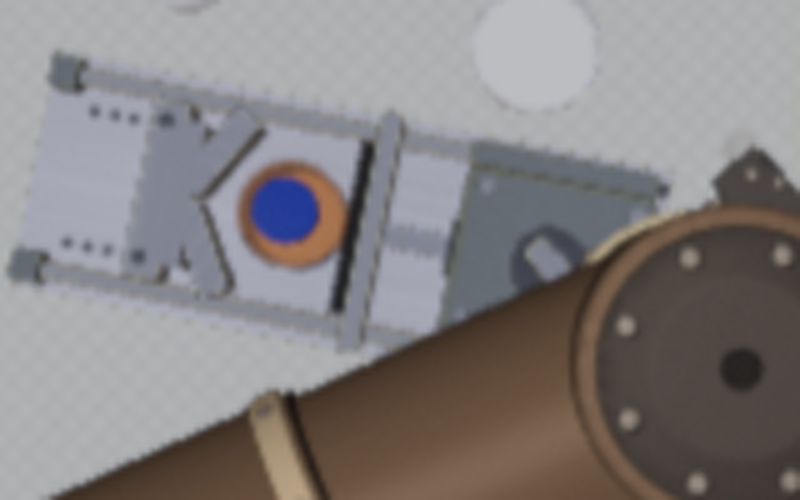

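View pics/scene5.png

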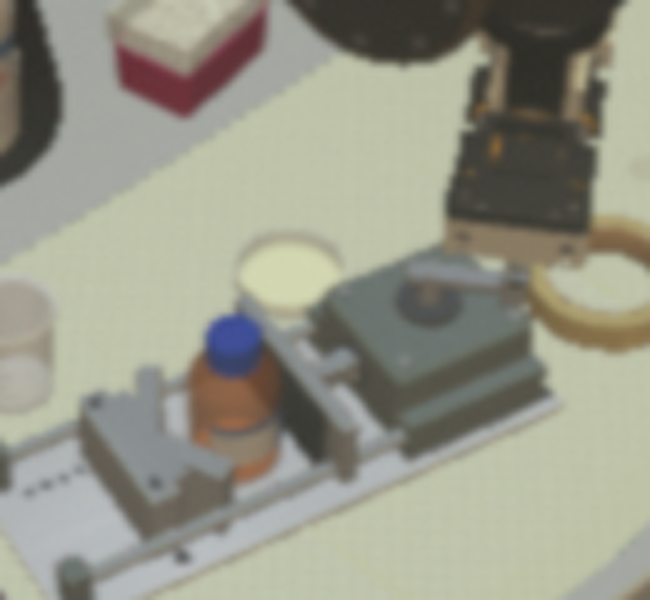

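Request:
servo_tool --motion '[0,0.0333,0,0.0052,0,0.0007,-0.8,0,0.0667,0,0.0104,0,0.0009,-0.8,0,0.1,0,0.0155,0,0.0006,-0.8,0,0.1333,0,0.0203,0,-0.0013,-0.8,0,0.1667,0,0.025,0,-0.0037,-0.8,0,0.2,0,0.0294,0,-0.0065,-0.8,0,0.2333,0,0.0335,0,-0.0098,-0.8,0,0.2667,0,0.0372,0,-0.0135,-0.8]'

```text
time_s: 11.62
tcp_pos: [0.425, 0.0146, 0.1306]
orientation: [-89.9, 0.2, 79.6]
force: [-2.4, -7.2, 4.6]
finger_gap: 0.0177
```

```bash
sed -i 's/C=np.array.*;d=/C=np.array([.4742,.0078]);d=/' f.py; python3 f.py
```

```text
t 11.625 tcp [0.425  0.0146 0.1306] yaw 79.6 F [-2.4 -7.2  4.6] M [-2.81  0.82 -0.01]
alpha 172.1 r 0.0496 F_against 7.4 F_radial 1.4 j6 -129.3 gap 0.0177
```

Request:
servo_tool --motion '[0,0.0111,0,0.0017,0,0,-0.8,0,0.0222,0,0.0035,0,-0.0001,-0.8,0,0.0333,0,0.0052,0,-0.0003,-0.8,0,0.0444,0,0.007,0,-0.0005,-0.8]'

```text
time_s: 12.12
tcp_pos: [0.4264, 0.0212, 0.1306]
orientation: [-89.9, 0.2, 71.7]
force: [-3.5, -6.0, 6.9]
finger_gap: 0.0175
```

```bash
python3 f.py
```

```text
t 12.125 tcp [0.4264 0.0212 0.1306] yaw 71.7 F [-3.5 -6.   6.9] M [-2.52  1.61 -0.03]
alpha 164.4 r 0.0497 F_against 6.7 F_radial 1.7 j6 -137.9 gap 0.0175
```

Request:
servo_tool --motion '[0,0.0111,0,0.0017,0,0,-0.8,0,0.0222,0,0.0035,0,-0.0001,-0.8,0,0.0333,0,0.0052,0,-0.0003,-0.8,0,0.0444,0,0.007,0,-0.0005,-0.8]'

```text
time_s: 12.62
tcp_pos: [0.4286, 0.0277, 0.1305]
orientation: [-89.9, 0.2, 63.7]
force: [-6.4, -5.8, 8.3]
finger_gap: 0.0175
```

```bash
python3 f.py;python3 - <<'E'
from h import *
from workcell import vision
c=vision.capture("top"); np.savez("/tmp/top6.npz",**c)
cv2.imwrite("pics/top6.png",cv2.resize(c["color"][165:265,240:400],None,fx=5,fy=5,interpolation=cv2.INTER_CUBIC))
E
```

```text
t 12.625 tcp [0.4286 0.0277 0.1305] yaw 63.7 F [-6.4 -5.8  8.3] M [-2.05  2.49 -0.  ]
alpha 156.5 r 0.0497 F_against 7.9 F_radial 3.6 j6 -146.5 gap 0.0175
```

View pics/top6.png

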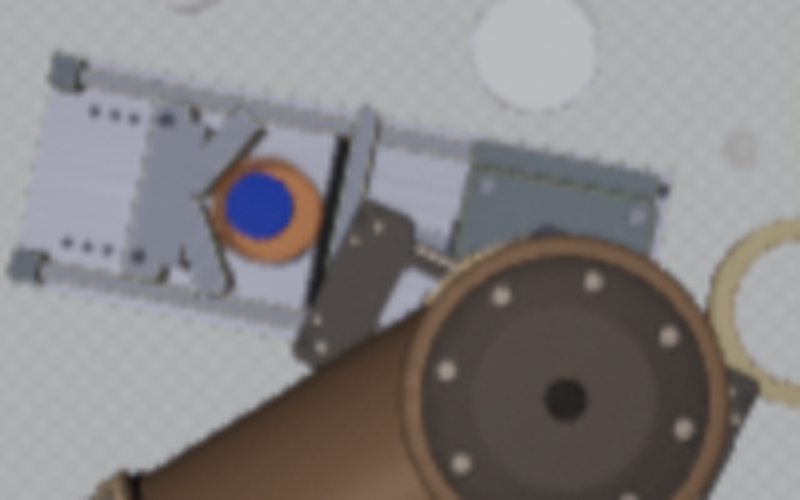

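Request:
servo_tool --motion '[0,0.0111,0,0.0017,0,0.0005,-0.8,0,0.0222,0,0.0035,0,0.0009,-0.8,0,0.0333,0,0.0052,0,0.0012,-0.8,0,0.0444,0,0.007,0,0.001,-0.8]'

```text
time_s: 13.18
tcp_pos: [0.4315, 0.0344, 0.1306]
orientation: [-90.0, 0.2, 55.7]
force: [-2.7, -7.5, 5.5]
finger_gap: 0.0176
```

```bash
python3 f.py
```

```text
t 13.175 tcp [0.4315 0.0344 0.1306] yaw 55.7 F [-2.7 -7.5  5.5] M [-2.69  1.03 -0.03]
alpha 148.1 r 0.0503 F_against 7.8 F_radial -1.7 j6 -155.2 gap 0.0176
```

Request:
servo_tool --motion '[0,0,0,0.0017,0,0,-0.8,0,0,0,0.0035,0,-0.0001,-0.8,0,0,0,0.0052,0,-0.0003,-0.8,0,0,0,0.007,0,-0.0005,-0.8]'

```text
time_s: 13.68
tcp_pos: [0.4354, 0.04, 0.1305]
orientation: [-89.9, 0.2, 55.8]
force: [-5.8, -5.1, 7.0]
finger_gap: 0.0173
```

```bash
python3 f.py
```

```text
t 13.675 tcp [0.4354 0.04   0.1305] yaw 55.8 F [-5.8 -5.1  7. ] M [-1.98  2.06 -0.04]
alpha 140.3 r 0.0504 F_against 7.6 F_radial 1.2 j6 -155.5 gap 0.0173
```

Request:
servo_tool --motion '[0,0,0,0.0017,0,-0.0003,-0.8,0,0,0,0.0034,0,-0.0006,-0.8,0,0,0,0.0051,0,-0.001,-0.8,0,0,0,0.0068,0,-0.0015,-0.8]'

```text
time_s: 14.18
tcp_pos: [0.4398, 0.0446, 0.1305]
orientation: [-89.9, 0.3, 55.8]
force: [-8.3, -4.7, 12.5]
finger_gap: 0.0173
```

```bash
python3 f.py
```

```text
t 14.175 tcp [0.4398 0.0446 0.1305] yaw 55.8 F [-8.3 -4.7 12.5] M [-1.73  3.5  -0.02]
alpha 133.1 r 0.0504 F_against 9.2 F_radial 2.2 j6 -155.7 gap 0.0173
```

Request:
servo_tool --motion '[0,0,0,0.0013,0,-0.0002,-0.8,0,0,0,0.0025,0,-0.0004,-0.8,0,0,0,0.0037,0,-0.0007,-0.8]'

```text
time_s: 14.55
tcp_pos: [0.4421, 0.0469, 0.1305]
orientation: [-89.9, 0.3, 55.8]
force: [-9.4, -6.5, 11.7]
finger_gap: 0.0173
```

```bash
python3 f.py
```

```text
t 14.55 tcp [0.4421 0.0469 0.1305] yaw 55.8 F [-9.4 -6.5 11.7] M [-2.34  3.66 -0.06]
alpha 129.4 r 0.0506 F_against 11.4 F_radial 0.9 j6 -155.8 gap 0.0173
```

Request:
servo_tool --motion '[0,0,0,0.0003,0,-0.0001,-0.8,0,0,0,0.0005,0,-0.0002,-0.8]'

```text
time_s: 14.8
tcp_pos: [0.4424, 0.0471, 0.1305]
orientation: [-89.9, 0.3, 55.8]
force: [-10.3, -7.1, 12.1]
finger_gap: 0.0174
```

```bash
python3 f.py
python3 - <<'E'
from h import *
from workcell import vision
c=vision.capture("top"); np.savez("/tmp/top7.npz",**c)
cv2.imwrite("pics/top7.png",cv2.resize(c["color"][165:265,240:400],None,fx=5,fy=5,interpolation=cv2.INTER_CUBIC))
c=vision.capture("scene")
cv2.imwrite("pics/scene7.png",cv2.resize(c["color"][140:260,270:400],None,fx=5,fy=5,interpolation=cv2.INTER_CUBIC))
E
python3 f.py
```

```text
t 14.8 tcp [0.4424 0.0471 0.1305] yaw 55.8 F [-10.3  -7.1  12.1] M [-2.32  3.79 -0.01]
alpha 128.9 r 0.0506 F_against 12.5 F_radial 1.0 j6 -155.9 gap 0.0174
t 14.9 tcp [0.4424 0.0471 0.1305] yaw 55.8 F [-10.1  -5.7  12.7] M [-2.32  3.77 -0.01]
alpha 129.0 r 0.0506 F_against 11.4 F_radial 2.0 j6 -155.9 gap 0.0173
```

View pics/top7.png

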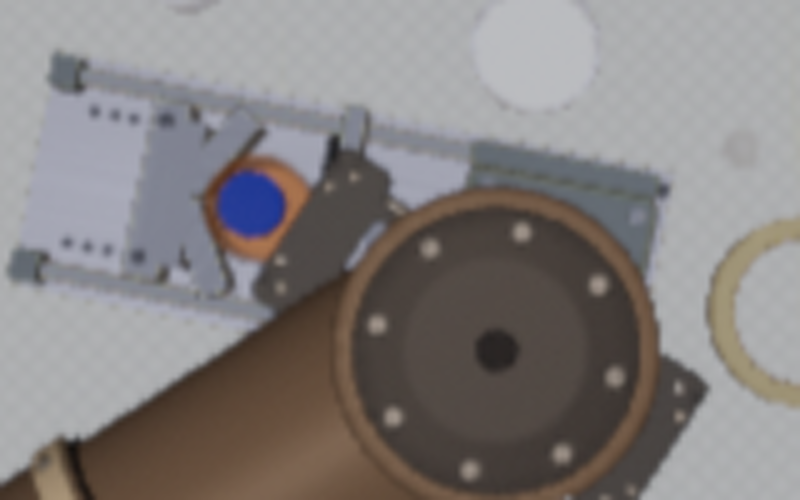

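View pics/scene7.png

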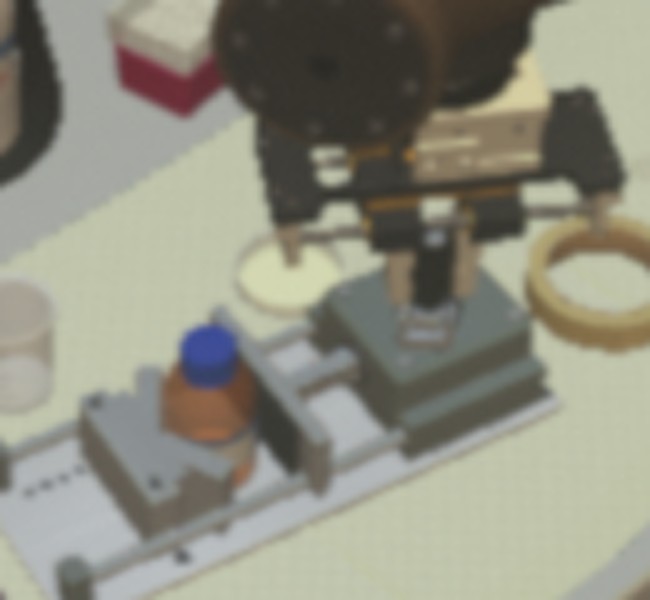

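Seen from the scene view, the bottle sits in the V with the jaw pad against it at about (210,400). The turning force reads 11.4–12.5 N, so roughly 17–20 N of clamping. I stop cranking and relax the tangential load.

Request:
servo_tool --motion '[0,0,0,-0.0006,0,0,-0.8,0,0,0,-0.0012,0,0.0002,-0.8]'

```text
time_s: 15.15
tcp_pos: [0.4423, 0.047, 0.1305]
orientation: [-89.9, 0.2, 55.8]
force: [-7.3, -1.9, 8.2]
finger_gap: 0.0174
```

```bash
python3 f.py
```

```text
t 15.15 tcp [0.4423 0.047  0.1305] yaw 55.8 F [-7.3 -1.9  8.2] M [-1.12  2.69 -0.01]
alpha 129.2 r 0.0505 F_against 6.9 F_radial 3.2 j6 -155.8 gap 0.0174
```

Request:
servo_tool --motion '[0,0,0,-0.0007,0,0.0007,-0.8,0,0,0,-0.0013,0,0.0013,-0.8]'

```text
time_s: 15.4
tcp_pos: [0.4419, 0.0471, 0.1306]
orientation: [-90.0, 0.1, 55.8]
force: [-0.5, -5.4, 3.4]
finger_gap: 0.0175
```

```bash
python3 f.py
```

```text
t 15.4 tcp [0.4419 0.0471 0.1306] yaw 55.8 F [-0.5 -5.4  3.4] M [-2.1   0.31 -0.02]
alpha 129.4 r 0.0509 F_against 3.8 F_radial -3.8 j6 -155.9 gap 0.0175
```

Request:
servo_tool --motion '[0,0,0,0,0,0,0,0,0,0,0,0,0,0,0,0,0,0,0,0,0]'

```text
time_s: 15.78
tcp_pos: [0.4428, 0.0484, 0.1306]
orientation: [-90.0, -0.0, 55.8]
force: [-0.2, 0.6, 0.4]
finger_gap: 0.0409
```

Request:
servo_tool --motion '[0,-0.9067,0,0,0,0,0,0,-0.9067,0,0,0,0,0,0,-0.9067,0,0,0,0,0,0,-0.9067,0,0,0,0,0,0,-0.9067,0,0,0,0,0,0,-0.9067,0,0,0,0,0,0,-0.9067,0,0,0,0,0,0,-0.9067,0,0,0,0,0,0,-0.9067,0,0,0,0,0,0,-0.9067,0,0,0,0,0,0,-0.9067,0,0,0,0,0,0,-0.9067,0,0,0,0,0]'

```text
time_s: 17.27
tcp_pos: [0.4427, 0.0483, 0.1305]
orientation: [-90.0, 0.0, -174.9]
force: [-0.4, 0.3, -1.0]
finger_gap: 0.0435
```

```bash
python3 f.py
python3 - <<'E'
from h import *
from workcell import vision,finder
c=vision.capture("scene")
cv2.imwrite("pics/scene8.png",cv2.resize(c["color"][150:230,310:400],None,fx=8,fy=8,interpolation=cv2.INTER_CUBIC))
for t,z in (("handle_end",.173),("handle_hinge",.109)):
    for d in finder.spot_point("scene",t)[:2]: print(t,round(d["p"],2),np.round(d["centre"],1),np.round(atz(c,d["centre"],z),4))
E
```

```text
t 17.275 tcp [0.4427 0.0483 0.1305] yaw -174.9 F [-0.4  0.3 -1. ] M [ 0.06  0.11 -0.02]
alpha 127.9 r 0.0513 F_against 0.1 F_radial 0.5 j6 -26.6 gap 0.0435
handle_end 0.57 [186.6 355.9] [0.4422 0.048  0.173 ]
handle_hinge 0.59 [221.7 340.1] [0.4176 0.1304 0.109 ]
```

View pics/scene8.png

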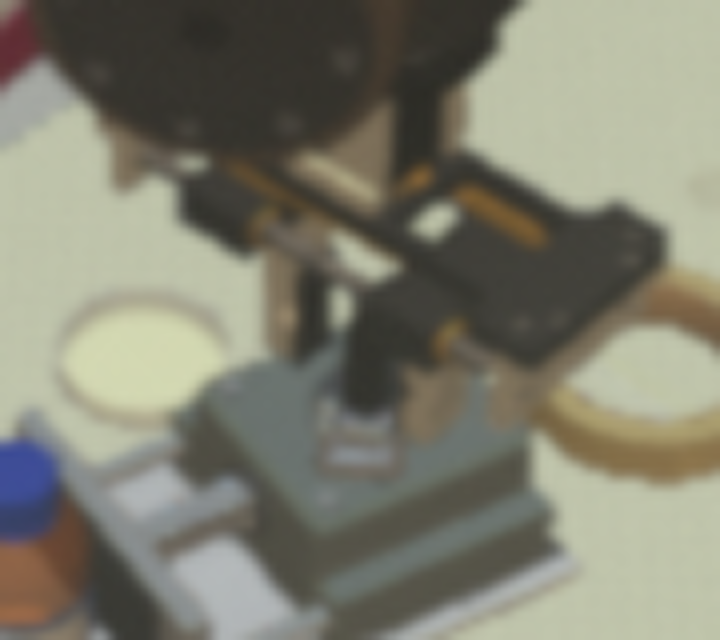

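Request:
servo_tool --motion '[0,-0.1894,0,0,0,0,0,0,-0.1894,0,0,0,0,0,0,-0.1894,0,0,0,0,0,0,-0.1894,0,0,0,0,0,0,-0.1894,0,0,0,0,-0.8,0,-0.1894,0,0,0,0,-0.8,0,-0.1894,0,0,0,0,-0.8]' --squeeze 10

```text
time_s: 18.3
tcp_pos: [0.4425, 0.048, 0.1306]
orientation: [-90.0, -0.0, -141.3]
force: [0.7, -0.2, -0.0]
finger_gap: 0.0191
```

```bash
python3 f.py
```

```text
t 18.3 tcp [0.4425 0.048  0.1306] yaw -141.3 F [ 0.7 -0.2 -0. ] M [-0.14  0.22 -0.01]
alpha 128.2 r 0.0512 F_against -0.4 F_radial -0.6 j6 7.0 gap 0.0191
```

Request:
servo_tool --motion '[0,0,0,0,0,0,-0.8,0,0,0,0,0.0006,0.007,-0.8,0,0,0,0,0.0024,0.0139,-0.8,0,0,0,0,0.0054,0.0203,-0.8]'

```text
time_s: 18.8
tcp_pos: [0.4554, 0.0317, 0.1251]
orientation: [-90.0, -0.0, -141.2]
force: [-3.7, -0.0, 3.7]
finger_gap: 0.0182
```

```bash
python3 f.py
```

```text
t 18.8 tcp [0.4554 0.0317 0.1251] yaw -141.2 F [-3.7 -0.   3.7] M [-0.09  1.5   0.1 ]
alpha 128.2 r 0.0304 F_against 2.9 F_radial 2.2 j6 10.0 gap 0.0182
```

Request:
servo_tool --motion '[0,0,0,0.0003,0.0041,0.0057,-0.8,0,0,0,0.0004,0.0091,0.0107,-0.8,0,0,0,0.0004,0.0149,0.0148,-0.8,0,0,0,0.0004,0.0212,0.0178,-0.8,0,0,0,0.0004,0.0281,0.0196,-0.8]'

```text
time_s: 19.42
tcp_pos: [0.4695, 0.0159, 0.0977]
orientation: [-89.8, 0.1, -141.1]
force: [2.2, -6.4, 5.3]
finger_gap: 0.0178
```

```bash
python3 f.py
```

```text
t 19.425 tcp [0.4695 0.0159 0.0977] yaw -141.1 F [ 2.2 -6.4  5.3] M [-2.4  -0.8   0.11]
alpha 119.9 r 0.0094 F_against 1.3 F_radial -6.7 j6 12.6 gap 0.0178
```

Request:
servo_tool --motion '[0,0,0,0.0003,0.0035,0.0003,-0.8,0,0,0,0.0003,0.007,0,-0.8,0,0,0,0.0003,0.008,0,-0.8]'

```text
time_s: 19.8
tcp_pos: [0.4698, 0.0157, 0.0899]
orientation: [-89.8, 0.2, -141.1]
force: [5.5, -9.3, 4.3]
finger_gap: 0.0176
```

```bash
python3 f.py;  python3 - <<'E'
from h import *
from workcell import vision,finder
c=vision.capture("scene")
cv2.imwrite("pics/scene9.png",cv2.resize(c["color"][150:230,310:400],None,fx=8,fy=8,interpolation=cv2.INTER_CUBIC))
E
```

```text
t 19.8 tcp [0.4698 0.0157 0.0899] yaw -141.1 F [ 5.5 -9.3  4.3] M [-3.28 -1.69  0.13]
alpha 119.2 r 0.009 F_against -0.2 F_radial -10.8 j6 12.6 gap 0.0176
```

View pics/scene9.png

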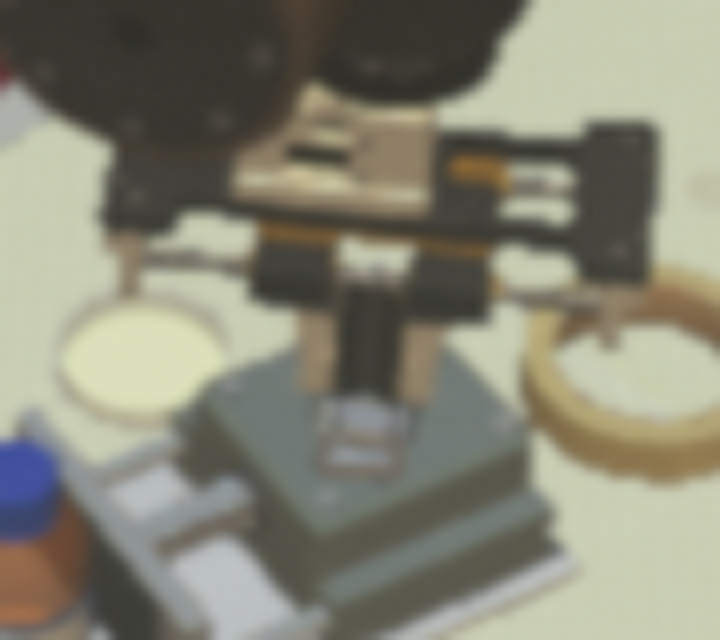

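Request:
servo_tool --motion '[0,0,0,0,0,0,0,0,0,0,0,0,0,0,0,0,0,0,-0.02,0,0,0,0,0,0,-0.05,0,0,0,0,0,0,-0.05,0,-0.9]'

```text
time_s: 20.48
tcp_pos: [0.4686, 0.0172, 0.1409]
orientation: [-89.9, 0.2, -141.1]
force: [0.4, -0.4, 0.4]
finger_gap: 0.038
```

```bash
python3 f.py;  python3 - <<'E'
from h import *
from workcell import vision,finder
c=vision.capture("scene")
cv2.imwrite("pics/scene10.png",cv2.resize(c["color"][150:230,310:400],None,fx=8,fy=8,interpolation=cv2.INTER_CUBIC))
for t,z in (("handle_end",.109),("handle_hinge",.109)):
    for d in finder.spot_point("scene",t)[:2]: print(t,round(d["p"],2),np.round(d["centre"],1),np.round(atz(c,d["centre"],z),4))
E
```

```text
t 20.475 tcp [0.4686 0.0172 0.1409] yaw -141.1 F [ 0.4 -0.4  0.4] M [0.01 0.17 0.01]
alpha 121.0 r 0.0109 F_against -0.1 F_radial -0.6 j6 12.6 gap 0.038
handle_end 0.71 [185.9 356.2] [ 0.4881 -0.0045  0.109 ]
handle_end 0.5 [221.6 342.9] [0.4127 0.1244 0.109 ]
handle_hinge 0.52 [204.2 354.6] [0.438  0.0527 0.109 ]
```

View pics/scene10.png

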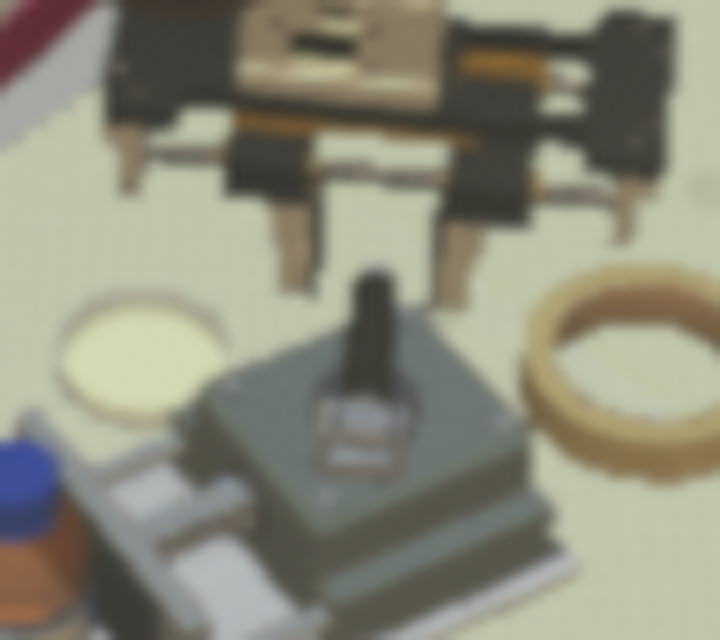

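The handle shows slightly raised (end at (375,275), hinge about (360,430)). I shut the fingers and press it flat from above, near its free end.

Request:
servo_tool --motion '[0,0,0,0,0,0.012,-1,0,0,0,0,0,0.012,-1,0,0,0,0,0,0.012,-1,0,0,0,0,0.006,0.012,-1,0,0,0,0,0.012,0.012,-1]'

```text
time_s: 21.25
tcp_pos: [0.4746, 0.0072, 0.1267]
orientation: [-90.0, 0.0, -141.2]
force: [0.0, -0.2, 0.2]
finger_gap: 0.0006
```

```bash
python3 f.py
```

```text
t 21.25 tcp [0.4746 0.0072 0.1267] yaw -141.2 F [ 0.  -0.2  0.2] M [-0.22 -0.02 -0.01]
alpha -59.0 r 0.0007 F_against -0.1 F_radial 0.2 j6 14.1 gap 0.0006
```

Request:
servo_tool --motion '[0,0,0,0,0.002,0,-1,0,0,0,0,0.004,0,-1,0,0,0,0,0.006,0,-1]'

```text
time_s: 21.62
tcp_pos: [0.4746, 0.0072, 0.121]
orientation: [-90.0, 0.0, -141.2]
force: [0.2, 0.1, 0.5]
finger_gap: 0.0006
```

Request:
servo_tool --motion '[0,0,0,0,0.001,0,-1,0,0,0,0,0.002,0,-1]'

```text
time_s: 21.88
tcp_pos: [0.4746, 0.0071, 0.1191]
orientation: [-90.0, 0.0, -141.2]
force: [0.6, 0.0, 0.1]
finger_gap: 0.0008
```

Request:
servo_tool --motion '[0,0,0,0,0.001,0,-1,0,0,0,0,0.002,0,-1]'

```text
time_s: 22.12
tcp_pos: [0.4749, 0.0072, 0.1175]
orientation: [-90.0, 0.0, -141.2]
force: [-2.1, 0.2, 6.9]
finger_gap: 0.0003
```

Request:
servo_tool --motion '[0,0,0,0,0.0007,0,-1,0,0,0,0,0.0013,0,-1]'

```text
time_s: 22.38
tcp_pos: [0.4756, 0.0076, 0.1169]
orientation: [-89.9, 0.1, -141.1]
force: [-2.5, 0.7, 12.1]
finger_gap: 0.0006
```

Request:
servo_tool --motion '[0,0,0,0,-0.03,0,-1,0,0,0,0,-0.08,0,-1,0,0,0,0.05,-0.1,0.06,-1,0,0,0,0.1,-0.1,0.12,-1,0,0,0,0.15,-0.1,0.18,-1,0,0,0,0.188,-0.1,0.234,-1,0,0,0,0.188,-0.1,0.234,-1]'

```text
time_s: 23.25
tcp_pos: [0.4743, -0.2952, 0.2156]
orientation: [-90.0, 0.0, -141.2]
force: [1.5, 1.1, -0.3]
finger_gap: 0.0004
```

```bash
python3 f.py;  python3 - <<'E'
from ov import *
from workcell import vision,finder
for n,roi in (("top",(165,265,240,400)),("scene",(140,260,270,400))):
    c=vision.capture(n); np.savez(f"/tmp/{n}11.npz",**c)
    cv2.imwrite(f"pics/{n}11.png",cv2.resize(c["color"][roi[0]:roi[1],roi[2]:roi[3]],None,fx=5,fy=5,interpolation=cv2.INTER_CUBIC))
    W=cloud(c)
    m=(W[...,2]>.1)&(W[...,2]<.135)&(abs(W[...,0]-.46)<.06)&(abs(W[...,1]-.02)<.055)
    q=W[m];print(n,len(q),q.mean(0),np.percentile(q[:,2],[5,50,95]))
    if n=="top":
        d=q[:,:2]-q[:,:2].mean(0);w,v=np.linalg.eigh(d.T@d);print("dir",np.degrees(np.arctan2(v[1,1],v[0,1])))
        s=d@v[:,1]
        for k in np.arange(-.045,.045,.01):
            mm=abs(s-k)<.005
            if mm.any(): print(round(k,3),mm.sum(),round(np.median(q[mm][:,2]),4))
E
```

```text
t 23.25 tcp [ 0.4743 -0.2952  0.2156] yaw -141.2 F [ 1.5  1.1 -0.3] M [ 0.09 -0.04  0.02]
alpha -90.0 r 0.303 F_against 1.5 F_radial -1.1 j6 50.6 gap 0.0004
top 247 [0.45719205 0.02908539 0.11505858] [0.10952568 0.11536303 0.11934435]
dir 131.12081585822176
-0.035 29 0.1146
-0.025 30 0.1153
-0.015 29 0.1169
-0.005 28 0.1164
0.005 33 0.116
0.015 33 0.1149
0.025 56 0.1151
0.035 9 0.1128
scene 152 [0.45199505 0.03473999 0.11291028] [0.10457497 0.11370432 0.11831306]
```

View pics/top11.png

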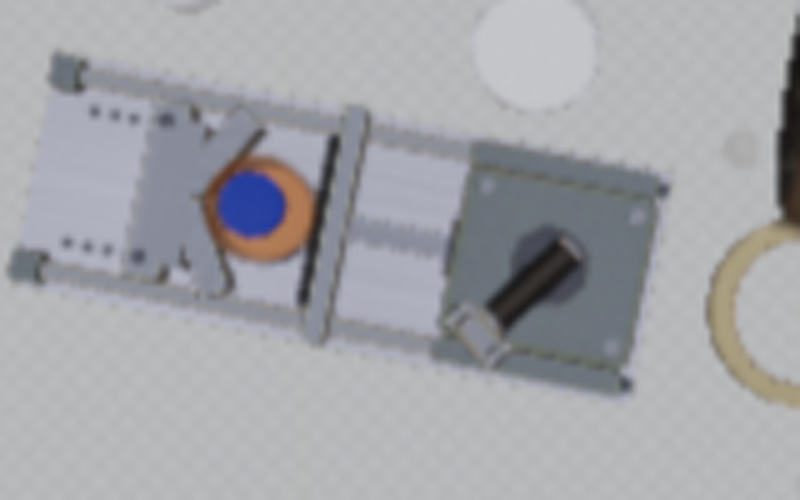

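View pics/scene11.png

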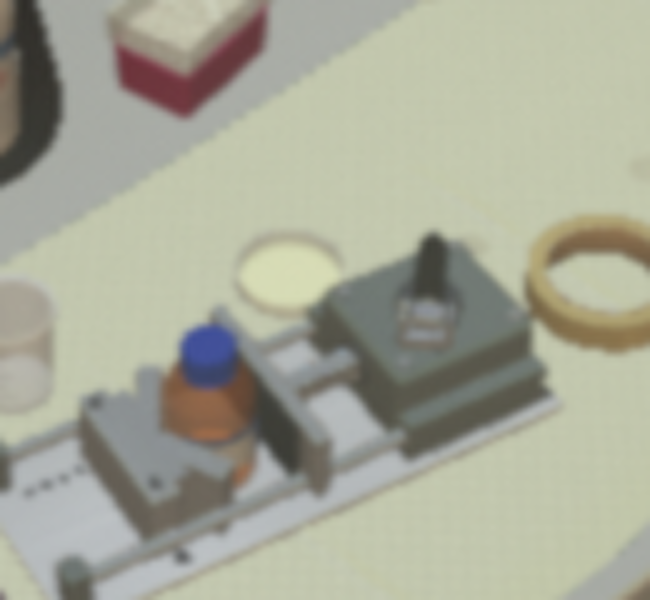

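The last views agree: the handle lies flat (its top is level at 0.115–0.116 m along its length), the bottle is seated in the V block with the jaw pad against it, and the bystanders haven't moved. I'm handing in.

```bash
python3 -c "
from workcell import workorder,monitor
print(monitor.state()['time_s']);print(workorder.sign_off())"
```

```text
23.35
the job is handed in; nothing more can be done
None
```

The brown bottle is clamped in the V block, the crank handle is folded flat, and I handed the job in at 23.4 s with the arm clear. `sign_off` gives no verdict.

- **What I did:** I swung the handle up to its stop and cranked about 3.75 rad clockwise. Free turning read about 7.5 N, and contact with the bottle showed in the force. I stopped there, eased off the side load, regripped, folded the handle down and pressed it flat with shut fingers (12 N).
- **Clamping force:** the last readings while cranking were 11.4 and 12.5 N, then 11.4 N at rest. That puts it at about 17–20 N. The single 12.5 N reading would mean about 21–23 N, just over the 15–20 N target but well under 40 N. I did not measure it again after folding.
- **Final views:** the handle top is level along its length, the bottle sits between the jaw pad and the V, and the dish, tape roll and beaker look unmoved.
- **What disagreed:** the last crank direction from the camera was about 131°, against about 129° from the arm. That is within measuring error, and no force towards unwinding showed during the fold. My first estimate of the crank axis was about 3 mm off, and I corrected it from the side forces while cranking.

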